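# Put the deep socket back in its labelled holder

## Robot

A 6-joint arm with a two-finger parallel gripper is mounted at the origin on the work surface. World frame = base frame: x ahead of the robot, y to its left, z up, the work surface at z = 0. Lengths are in m, angles in rad, forces in N, time in s.
With the tool pointing down it reaches from about 0.35 to 0.975 m from the base axis. Payload 4.9 kg.
Tool frame: the origin (TCP) lies at the very end of the fingers, on their centre line; the grasp point (between the pads) lies 19 mm behind it (manip.grasp_offset is the distance from the TCP to the grasp point, in m); z points along the fingers, y is the line along which they close (so a half turn about z gives the same grasp; the last joint's range is limited). The gripper opens to 85 mm and grips with 20 to 120 N. Pads are 22 mm wide; open, the fingers measure 114 mm over their backs; the gripper's body (76 mm by 85 mm) begins 54 mm behind the grasp point. The pads swing forward as they close: fully open they stand 13 mm farther back than shut.
Start: joints at [-1.34, 0.053, 1.613, -0, 1.476, -0.119], TCP at [0.214, -0.587, 0.231] pointing down, gripper open.
Joint ranges: [-3.01, 3.01], [-1.01, 2.22], [0.06, 2.58], [-1.02, 4.17], [0.09, 2.62], [-3.14, 3.14]. Speed limits (rad/s): [2.57, 2.57, 3.14, 3.14, 3.14, 3.14].

## Interface

Orientations are given as a unit quaternion [w, x, y, z].
In Python, from plant import manip, eyes, job_done, models gives the robot as it stands.
- The arm moves only by the tool servo_tool, never from a script. Its argument "motion" is one flat list of numbers, 5 for each row, row after row: the opening, from -1 (shut) to 1 (fully open), then the shift along the tool's x, y, z normalised to -1 to 1, where 1 is 120 mm, then the turn about the tool's z normalised to -1 to 1, where 1 is 45 degrees. A call has 1 to 5 rows; each row is the pose to reach, as a shift and turn from the pose commanded when the call began, along the tool's axes at that moment; what a row does not reach only later rows make up. A row lasts 1/8 s, in which the tool goes at most 62.5 mm and 10.7 degrees, less where a joint would pass 70% of its speed; a pose out of reach is approached as far as the arm can. A call with a number of a shift or a turn outside -1 to 1 is refused whole. A call with a gripper value outside its range is refused whole. The fingers move at their own pace and stop on an object; the grip force is fixed at half the most. Time passes only in rows, so rows that repeat a pose let the fingers close. It gives the time, the measured TCP pose, the force, the opening and the grip force at its end, in the units of the state.
- manip.state(): the state, without advancing time (a new reading comes with each control period).
- eyes.grab_frame(name): name is "side" or "top" or "wrist"; returns (picture, depth): 400x640x3 uint8, red, green, blue; 400x640 float32, m along the optical axis (not along the pixel's ray), 0 where there is no reading.
- eyes.camera_params(name): a dict with "fov_y" (degrees; the focal length in pixels is half the picture's height over the tangent of half this angle, whatever the lens; pixels are square), "cx", "cy" (the principal point, pixels), "pose" (4x4, takes a point from camera to world coordinates); the wrist camera has in their place "T_tool_cam" (4x4, takes a point from camera to tool coordinates, whose origin is the TCP and whose axes are the flange's). Camera axes: x right, y up, looking along -z (the intrinsics and any distortion apply to the point x, -y, -z); pixel columns grow to the right and rows downward; lengths in m; the calibration is good to about 2 mm. A picture is of the moment at which its call begins: read the wrist's pose just before it. camera_params takes no time and is no camera call.
- job_done(): hands the job in; it is judged then, once.
Trained networks look in the newest picture that a camera, given by its name, has taken for a name from the list of things; names that differ only in an ending like _2 or _b are one class to them, and where a whole thing is asked for, a point or a joint stands for the part that bears it (a point fixed in the world has none). Each returns a list of dicts, best first, with "p" (0 to 1); they miss things now and then, are a little off and sometimes report something else, mostly with a low value. They report only what shows in the picture. A call takes as long as a camera call. They do not tell look-alikes from the thing itself.
- models.regions_of(camera, label): "mask" (400x640 bool, what is visible of it) and "pixel" ([column, row] in pixels, amid what is visible of it).
The state is a dict: "time": time; "joint_pos": joint angles; "joint_vel": joint speeds; "joint_efforts": joint torques, N m; "tool_pos": TCP position; "tool_rot": TCP orientation; "contact_force": force on the tool from outside, world axes, zero at the start; "ft_torque": the same for the moment, N m; "gripper_width": opening from 0.0 (shut) to 1.0 (fully open); "grasp_force": force on a finger pad.
Only numpy, scipy, OpenCV 4.12 (cv2) and the standard library are available. Lean on these libraries where they do the work, as an engineer would, in place of code of your own. Each camera call takes 0.05 s, during which the arm holds its last target. There are 200 camera calls.

## Task

Put the chrome deep socket (the long one) back into its own holder in the rack, the one whose label shows the long plain bar, and let it stand upright on the bottom of the holder. Leave the short socket and the glass jar standing where they are.

Things in the scene. Friction and masses are not known exactly. Their poses are not given: they have to be found in the camera images.
- deep_socket: Chrome deep socket, a plain cylinder 30 mm in diameter and 85 mm tall, standing upright on the shelf (about 0.24 kg). Origin at the centre of its underside, z up along its axis.
- deep_slot (a point): Floor centre of the deep socket's pocket: round, 48 mm wide, 30 mm deep; floor 8 mm, block top 38 mm above the shelf. One of 3 fixed black 68 mm blocks in a row along y (72 mm pitch, order varies). On each block's +x side (far from robot) a low white label with a dark shape: bar 54x18 mm (this one), stubby bar 24x18 (short socket), thin T (studs; a stud stands there, top at 52 mm). z up.
- short_socket: Bystander: short chrome socket, a cylinder 30 mm in diameter and 40 mm tall, standing on the shelf. Origin at the centre of its underside, z up.
- jar: Bystander: small glass jar with a metal screw lid, 56 mm in diameter and 65 mm tall, standing on the shelf. Origin at the centre of its underside, z up.
Things that resemble listed ones, but are neither listed nor needed, are in the scene too. Leave any pink look-alike of the part that bears deep_slot alone.

How it is judged:
At the end, for the whole second after the job is handed in: The deep socket stands released and at rest in its own holder: its underside within 5 mm of the pocket floor's height and within 15 mm of its centre, upright within 10 degrees; the short socket and the jar are within 20 mm of where they started (horizontal distance between deep_socket and deep_slot below 0.015 m and z of deep_socket in the frame of deep_slot between -0.005 and 0.005 m and angle between deep_socket's own z axis and vertical below 0.175 rad and linear speed of deep_socket below 0.02 m/s and distance of each of short_socket, jar from where it was at the start of the episode below 0.02 m); the robot touches nothing.
It fails at once if the short socket is knocked over or moved more than 20 mm (distance of short_socket from where it was at the start of the episode above 0.02 m or angle between short_socket's own z axis and vertical above 0.6 rad).
It fails at once if the jar is knocked over or moved more than 20 mm (distance of jar from where it was at the start of the episode above 0.02 m or angle between jar's own z axis and vertical above 0.6 rad).
It also fails if it takes over 38 s, if anything falls off the work surface, if the arm or the gripper's body presses on something with over 40 N, if the wrist force passes 120 N, or if a joint passes its speed limit or range.

## Working session

There is one attempt and no reset: what is moved stays moved. The work goes in short steps, Python scripts to look and compute and a tool call to move; the robot and the scene stay as the last step left them, time stands still between calls to the robot, and variables do not carry over. Pictures are saved under pics/ and viewed, at most 10 in all, crops included, and the job is handed in when it is done.

Besides the shell and the picture viewer there is one more tool, called as name(argument=value, ...) on one line, values as JSON. servo_tool: Moves the arm, as the interface text tells. Its arguments: {"type":"object","properties":{"motion":{"type":"array","items":{"type":"number","minimum":-1,"maximum":1}}},"required":["motion"]}

```bash
mkdir -p pics; cat > h.py <<'E'
import numpy as np, cv2
from scipy.spatial.transform import Rotation as R
from plant import manip, eyes, job_done, models
def grab(n):
    s=manip.state(); im,d=eyes.grab_frame(n); p=eyes.camera_params(n)
    if 'pose' in p: T=np.array(p['pose'])
    else:
        W=np.eye(4); q=s['tool_rot']; W[:3,:3]=R.from_quat([q[1],q[2],q[3],q[0]]).as_matrix(); W[:3,3]=s['tool_pos']
        T=W@np.array(p['T_tool_cam'])
    return im,d,p,T
def cloud(d,p,T):
    f=200/np.tan(np.radians(p['fov_y'])/2); v,u=np.mgrid[:400,:640]
    P=np.stack([(u-p['cx'])/f*d,-(v-p['cy'])/f*d,-d],-1)
    return P@T[:3,:3].T+T[:3,3]
E
python3 - <<'E'
from h import *
s=manip.state(); print(s, manip.grasp_offset)
ims=[]
for n in ['top','side']:
    im,d,p,T=grab(n); np.savez('/tmp/%s.npz'%n,im=im,d=d); C=cloud(d,p,T); print(n,{k:v for k,v in p.items()})
    cv2.imwrite(f'pics/{n}1.png',im[...,::-1])
    for l in ['deep_socket','short_socket','jar','deep_slot']:
        for r in models.regions_of(n,l):
            m=r['mask']&(d>0); Q=C[m]; 
            if len(Q): print(l,round(r['p'],2),np.round(r['pixel']),m.sum(),np.round(np.median(Q,0),3),np.round(np.percentile(Q,2,0),3),np.round(np.percentile(Q,98,0),3))
E
```

```text
{'time': 0.0, 'joint_pos': array([-1.33996040e+00,  5.33749975e-02,  1.61435117e+00,  1.04882087e-06,
        1.47602214e+00, -1.19009090e-01]), 'joint_vel': array([-0.0007452 ,  0.00037161,  0.00024191,  0.00021565,  0.00078353,
        0.0004363 ]), 'joint_efforts': array([-1.48483417e-03, -3.93678546e+01, -3.70178175e+01, -2.06698837e-04,
        7.05939470e-03,  6.99584710e-07]), 'tool_pos': array([ 0.21406479, -0.58650174,  0.23001764]), 'tool_rot': array([-1.07617106e-03,  9.84739465e-01,  1.74031679e-01, -5.97123668e-05]), 'contact_force': array([-1.17939271,  0.70708892,  0.91933645]), 'ft_torque': array([ 0.03527402, -0.02067177, -0.04788912]), 'grasp_force': 0.0, 'gripper_width': 0.9926403012407713} 0.0187
top {'fov_y': 42.38306925229699, 'cx': 318.03280630401986, 'cy': 196.98756130610624, 'pose': array([[ 0.098198  ,  0.97301263, -0.20881469,  0.3110362 ],
       [-0.99516503,  0.09641807, -0.01871144, -0.05658826],
       [ 0.00192705,  0.20964251,  0.9777762 ,  1.09260241],
       [ 0.        ,  0.        ,  0.        ,  1.        ]])}
deep_socket 0.85 [249. 142.] 313 [0
[... 551 characters left out ...]
8,  0.18529279, -0.29051328,  0.27337688],
       [-0.34457139, -0.50821541,  0.78929567,  0.65751666],
       [-0.00139253,  0.84106104,  0.54093843,  0.54131159],
       [ 0.        ,  0.        ,  0.        ,  1.        ]])}
deep_socket 0.69 [248. 242.] 598 [0.627 0.122 0.054] [0.619 0.1   0.004] [0.646 0.127 0.086]
short_socket 0.68 [240. 311.] 479 [0.56  0.268 0.034] [0.55  0.248 0.003] [0.577 0.276 0.041]
jar 0.74 [340. 264.] 1136 [0.435 0.118 0.044] [0.413 0.083 0.004] [0.462 0.128 0.066]
deep_slot 0.84 [369. 155.] 787 [ 0.519 -0.367  0.023] [ 0.471 -0.422  0.002] [ 0.581 -0.353  0.036]
deep_slot 0.75 [317. 165.] 562 [ 0.616 -0.254  0.033] [ 0.564 -0.288  0.003] [ 0.677 -0.21   0.04 ]
```

```bash
python3 - <<'E'
import cv2
im=cv2.imread('pics/top1.png'); cv2.imwrite('pics/top1c.png',cv2.resize(im[90:290,150:550],None,fx=2,fy=2,interpolation=cv2.INTER_CUBIC))
E
```

```text
(no output)
```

View pics/top1c.png

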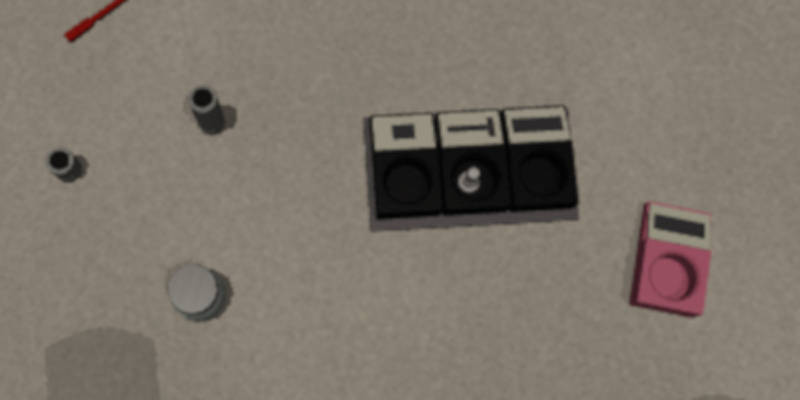

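View pics/side1.png

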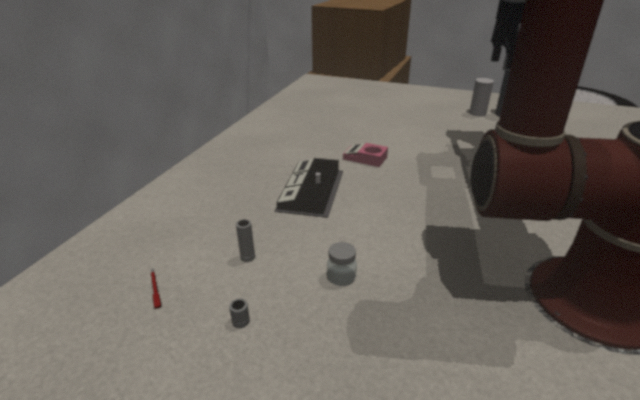

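The top view shows the rack with the long-bar label on its rightmost block (pixel about 420,177). The stud is in the middle block, the stubby bar is on the left block, and the pink look-alike is further right. The deep socket is at about (252,140).

```bash
cat >> h.py <<'E'
def fitc(P,r):
    from scipy.optimize import least_squares
    c=least_squares(lambda c:np.hypot(*(P-c).T)-r,P.mean(0),loss='soft_l1',f_scale=.002).x
    return c
E
python3 - <<'E'
from h import *
for n in ['top','side']:
    z=np.load(f'/tmp/{n}.npz'); p=eyes.camera_params(n); C=cloud(z['d'],p,np.array(p['pose']))
    im=z['im'].astype(int); X,Y,Z=np.moveaxis(C,-1,0); ok=z['d']>0
    print(n,'table z',np.median(Z[ok&(X>.4)&(X<.7)&(abs(Y)<.05)]))
    m=ok&(X>.54)&(X<.72)&(Y>-.32)&(Y<-.0)&(Z>.031)&(Z<.045)
    b=m&(im.sum(-1)<120)
    for nm,mm in [('rackall',m),('dark',b)]:
        Q=C[mm][:,:2].astype(np.float32); print(nm,len(Q),cv2.minAreaRect(Q), np.percentile(Q,[1,99],axis=0).round(3), np.median(C[mm][:,2]))
    pk=ok&(X>.54)&(X<.7)&(Y>-.29)&(Y<-.215)&(Z>.002)&(Z<.014)
    print('pocket low pts',pk.sum(),C[pk].mean(0).round(4),np.percentile(C[pk],[3,97],axis=0).round(3))
    mm=ok&(abs(X-.632)<.05)&(abs(Y-.11)<.05)
    for lo,hi in [(.015,.075),(.08,.095)]:
        q=C[mm&(Z>lo)&(Z<hi)]; print(lo,len(q),fitc(q[:,:2],.015).round(4),q[:,:2].mean(0).round(4),q[:,2].max())
E
```

```text
top table z 0.0007883263756633951
rackall 2829 ((0.6083823442459106, -0.17653703689575195), (0.10059936344623566, 0.21259890496730804), 8.804741859436035) [[ 0.548 -0.283]
 [ 0.66  -0.073]] 0.03747760026039759
dark 1863 ((0.5922967791557312, -0.17769412696361542), (0.06845308840274811, 0.20996151864528656), 8.804742813110352) [[ 0.546 -0.281]
 [ 0.635 -0.074]] 0.038364995522209844
pocket low pts 702 [ 0.5961 -0.2546  0.0066] [[ 0.545 -0.288  0.002]
 [ 0.694 -0.219  0.012]]
0.015 126 [0.6353 0.1109] [0.6249 0.1055] 0.07454184200781233
0.08 169 [0.6351 0.1122] [0.6341 0.1103] 0.09111467328630685
side table z -3.074934325875134e-05
rackall 1207 ((0.6026344895362854, -0.1750132441520691), (0.09241832047700882, 0.2176249623298645), 8.86003303527832) [[ 0.544 -0.28 ]
 [ 0.653 -0.069]] 0.037165420610739686
dark 455 ((0.585727334022522, -0.17272967100143433), (0.06530418246984482, 0.2065052092075348), 7.24315881729126) [[ 0.543 -0.271]
 [ 0.626 -0.069]] 0.03729388345795115
pocket low pts 87 [ 0.5664 -0.2533  0.005 ] [[ 0.552 -0.288  0.002]
 [ 0.609 -0.219  0.013]]
0.015 373 [0.6339 0.1114] [0.6275 0.1216] 0.07497596989224847
0.08 138 [0.6342 0.1108] [0.632  0.1147] 0.0867890744970845
```

servo_tool(motion=[1, 0.95, -0.42, 0, 0, 1, 0.95, -0.42, 0, 0])

```text
time: 0.75
tool_pos: [0.3045, -0.5001, 0.2313]
tool_rot: [0.0, 0.985, 0.173, 0.0]
contact_force: [-0.0, -0.1, 0.8]
gripper_width: 1.002
grasp_force: 0.0
```

servo_tool(motion=[1, 0.95, -0.42, 0, 0, 1, 0.95, -0.42, 0, 0])

```text
time: 1.0
tool_pos: [0.3951, -0.4129, 0.2316]
tool_rot: [0.0, 0.985, 0.174, 0.0]
contact_force: [0.9, -0.3, -0.1]
gripper_width: 0.999
grasp_force: 0.0
```

servo_tool(motion=[1, 0.95, -0.42, 0, 0, 1, 0.95, -0.42, 0, 0])

```text
time: 1.25
tool_pos: [0.485, -0.3263, 0.2316]
tool_rot: [0.0, 0.985, 0.174, 0.0]
contact_force: [0.8, -0.6, 1.1]
gripper_width: 1.0
grasp_force: 0.0
```

```bash
python3 - <<'E'
from h import *
print(np.array(eyes.camera_params('wrist')['T_tool_cam']).round(3),eyes.camera_params('wrist')['fov_y'])
E
```

```text
[[-0.001  0.96   0.281  0.073]
 [ 1.     0.001  0.     0.   ]
 [-0.     0.281 -0.96  -0.142]
 [ 0.     0.     0.     1.   ]] 61.04033795442234
```

servo_tool(motion=[1, 0.95, -0.3, 0, 0, 1, 0.95, -0.3, 0, 0, 1, 0.95, -0.3, 0, 0])

```text
time: 1.62
tool_pos: [0.5807, -0.2522, 0.2312]
tool_rot: [-0.0, 0.984, 0.177, 0.0]
contact_force: [-0.1, 0.7, -0.2]
gripper_width: 1.002
grasp_force: 0.0
```

```bash
python3 - <<'E'
from h import *
im,d,p,T=grab('wrist'); np.savez('/tmp/w1.npz',im=im,d=d,T=T); cv2.imwrite('pics/w1.png',im[...,::-1])
C=cloud(d,p,T); print({k:v for k,v in p.items() if k!='T_tool_cam'})
for r in models.regions_of('wrist','deep_slot'):
    m=r['mask']&(d>0); Q=C[m]; print(r['p'],r['pixel'],m.sum(),np.percentile(Q,[2,50,98],axis=0).round(3))
X,Y,Z=np.moveaxis(C,-1,0); m=(d>0)&(Z>.031)&(Z<.045)&(X>.5)&(X<.72)&(Y>-.34)&(Y<-.04)
b=m&(im.astype(int).sum(-1)<120)
for mm in (m,b): print(mm.sum(),cv2.minAreaRect(C[mm][:,:2].astype(np.float32)),np.percentile(C[mm],[1,99],axis=0).round(3))
E
```

```text
{'fov_y': 61.04033795442234, 'cx': 324.7529441254049, 'cy': 198.97406829539983}
0.71 [417.5, 246.2] 5792 [[ 0.477 -0.425  0.001]
 [ 0.543 -0.384  0.025]
 [ 0.587 -0.353  0.034]]
0.63 [330.0, 129.9] 7915 [[ 0.573 -0.28   0.006]
 [ 0.628 -0.244  0.032]
 [ 0.68  -0.209  0.039]]
13270 ((0.6057659387588501, -0.17452144622802734), (0.0931183323264122, 0.21241742372512817), 8.798399925231934) [[ 0.55  -0.28   0.031]
 [ 0.656 -0.071  0.039]]
3260 ((0.5939603447914124, -0.17705762386322021), (0.06794429570436478, 0.21081726253032684), 8.651190757751465) [[ 0.551 -0.283  0.031]
 [ 0.64  -0.075  0.039]]
```

View pics/w1.png

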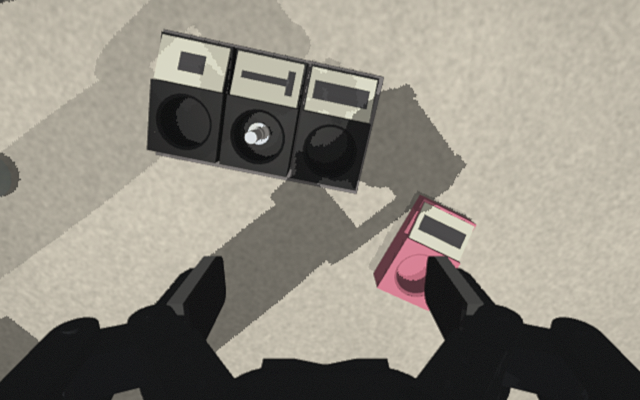

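The wrist view shows the long-bar block as the rack's right block, with its pocket rim centre near (331,150) and empty. I'll move to the socket.

servo_tool(motion=[1, 0.49, -0.9, 0, 0, 1, 0.49, -0.9, 0, 0])

```text
time: 1.98
tool_pos: [0.5959, -0.134, 0.2314]
tool_rot: [0.0, 0.985, 0.172, 0.0]
contact_force: [0.9, 0.0, 0.3]
gripper_width: 1.001
grasp_force: 0.0
```

servo_tool(motion=[1, 0.49, -0.9, 0, 0, 1, 0.49, -0.9, 0, 0])

```text
time: 2.22
tool_pos: [0.6144, -0.0116, 0.2316]
tool_rot: [0.0, 0.985, 0.173, 0.0]
contact_force: [0.5, -0.9, -1.1]
gripper_width: 1.001
grasp_force: 0.0
```

servo_tool(motion=[1, 0.49, -0.9, 0, 0, 1, 0.49, -0.9, 0, 0, 1, 0.49, -0.9, 0, 0, 1, 0.49, -0.9, 0, 0])

```text
time: 2.72
tool_pos: [0.6329, 0.1084, 0.2313]
tool_rot: [0.0, 0.985, 0.173, -0.0]
contact_force: [-0.3, 0.6, -0.1]
gripper_width: 1.0
grasp_force: 0.0
```

```bash
cat >> h.py <<'E'
def delta(goal,s=None):
    s=s or manip.state(); q=s['tool_rot']; M=R.from_quat([q[1],q[2],q[3],q[0]]).as_matrix()
    return (M.T@(np.array(goal)-s['tool_pos'])/.12).round(3)
E
python3 - <<'E'
from h import *
w=np.load('/tmp/w1.npz'); p=eyes.camera_params('wrist'); C=cloud(w['d'],p,w['T'])
X,Y,Z=np.moveaxis(C,-1,0); m=(w['d']>0)&(np.hypot(X-.605,Y+.248)<.031)&(Z<.03)&(Z>.003)
print('pocket',m.sum(),C[m].mean(0),cv2.minEnclosingCircle(C[m][:,:2].astype(np.float32)))
im,d,p,T=grab('wrist'); C=cloud(d,p,T); X,Y,Z=np.moveaxis(C,-1,0)
mm=(d>0)&(abs(X-.635)<.04)&(abs(Y-.111)<.04)
for lo,hi in [(.015,.075),(.08,.092)]:
    q=C[mm&(Z>lo)&(Z<hi)]; print(lo,len(q),fitc(q[:,:2],.015).round(4),cv2.minEnclosingCircle(q[:,:2].astype(np.float32)),q[:,2].max())
print(delta([.635,.1115,.048]),manip.state()['tool_pos'])
E
```

```text
pocket 1732 [ 0.60242027 -0.24887756  0.00914544] ((0.6045941114425659, -0.2478952258825302), 0.02407899685204029)
0.015 272 [0.6356 0.1128] ((0.6395918130874634, 0.11403843760490417), 0.014502025209367275) 0.0748896080815934
0.08 884 [0.6333 0.1095] ((0.6359410881996155, 0.11277809739112854), 0.01496669091284275) 0.08710471029302413
[ 0.026 -0.023  1.528] [0.63297809 0.10793239 0.23131245]
```

servo_tool(motion=[1, 0.035, -0.03, 0, 0, 1, 0.035, -0.03, 0.4, 0, 1, 0.035, -0.03, 0.8, 0, 1, 0.035, -0.03, 0.8, 0])

```text
time: 3.28
tool_pos: [0.6324, 0.1134, 0.13]
tool_rot: [-0.001, 0.985, 0.173, -0.005]
contact_force: [-0.4, -0.5, 0.1]
gripper_width: 0.995
grasp_force: 0.0
```

servo_tool(motion=[1, 0, 0, 0.36, 0, 1, 0, 0, 0.73, 0, 1, 0, 0, 0.73, 0, 1, 0, 0, 0.73, 0])

```text
time: 3.78
tool_pos: [0.638, 0.1145, 0.0511]
tool_rot: [0.0, 0.985, 0.174, 0.002]
contact_force: [0.7, -0.5, -0.1]
gripper_width: 1.001
grasp_force: 0.0
```

servo_tool(motion=[-1, 0, 0, 0, 0, -1, 0, 0, 0, 0, -1, 0, 0, 0, 0, -1, 0, 0, 0, 0, -1, 0, 0, 0, 0])

```text
time: 4.4
tool_pos: [0.6365, 0.1145, 0.0487]
tool_rot: [0.0, 0.985, 0.174, 0.001]
contact_force: [0.7, -0.9, 5.3]
gripper_width: 0.321
grasp_force: 58.8
```

servo_tool(motion=[-1, 0, 0, 0, 0, -1, 0, 0, 0, 0, -1, 0, 0, 0, 0])

```text
time: 4.78
tool_pos: [0.6365, 0.1145, 0.0488]
tool_rot: [0.0, 0.985, 0.174, 0.001]
contact_force: [-1.4, -1.2, 5.3]
gripper_width: 0.328
grasp_force: 58.8
```

servo_tool(motion=[-1, 0, 0, -0.3, 0, -1, 0, 0, -0.6, 0, -1, 0, 0, -0.9, 0, -1, 0, 0, -0.9, 0])

```text
time: 5.28
tool_pos: [0.6374, 0.115, 0.1581]
tool_rot: [0.0, 0.985, 0.174, 0.003]
contact_force: [0.6, -0.5, -4.1]
gripper_width: 0.329
grasp_force: 59.4
```

```bash
python3 - <<'E'
from h import *
im,d,p,T=grab('side'); cv2.imwrite('pics/s2.png',cv2.resize(im[120:320,140:440,::-1],None,fx=2.5,fy=2.5))
s=manip.state(); print(s['tool_pos'],s['contact_force'],s['gripper_width'],delta([.6046,-.2479,s['tool_pos'][2]]))
E
```

```text
[0.63582505 0.11486876 0.15537653] [-0.06416206 -0.08988202 -5.13309341] 0.32341501736773187 [-1.281e+00  2.751e+00 -1.000e-03]
```

View pics/s2.png

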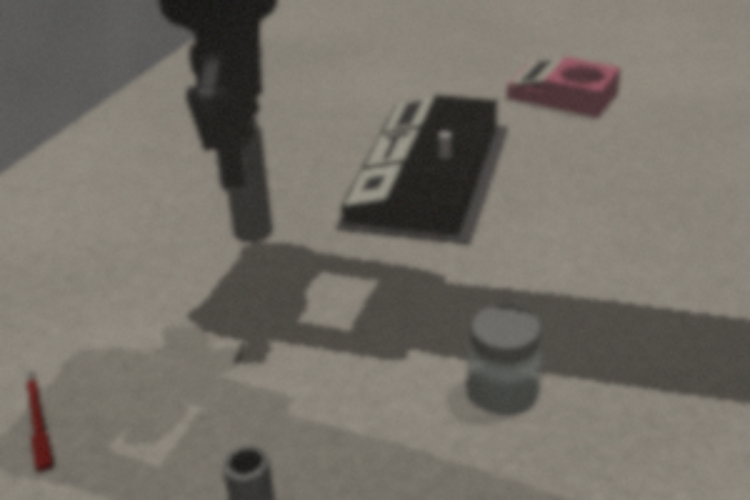

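The socket is held in the jaws (crop about 250,190) and hangs roughly upright. The jar and the short socket are untouched. Next I carry it to the rack.

servo_tool(motion=[-1, -0.16, 0.35, 0, 0, -1, -0.32, 0.69, 0, 0])

```text
time: 5.58
tool_pos: [0.6258, 0.0234, 0.1514]
tool_rot: [-0.001, 0.985, 0.175, -0.003]
contact_force: [0.7, -0.4, -3.1]
gripper_width: 0.329
grasp_force: 59.9
```

servo_tool(motion=[-1, -0.16, 0.35, 0, 0, -1, -0.32, 0.69, 0, 0])

```text
time: 5.82
tool_pos: [0.6181, -0.068, 0.1514]
tool_rot: [-0.001, 0.985, 0.174, -0.003]
contact_force: [0.7, 0.6, -3.7]
gripper_width: 0.328
grasp_force: 59.9
```

servo_tool(motion=[-1, -0.16, 0.35, 0, 0, -1, -0.32, 0.69, 0, 0])

```text
time: 6.08
tool_pos: [0.6105, -0.1588, 0.1513]
tool_rot: [-0.002, 0.985, 0.174, -0.003]
contact_force: [-0.1, -0.1, -3.2]
gripper_width: 0.327
grasp_force: 59.9
```

servo_tool(motion=[-1, -0.16, 0.35, 0, 0, -1, -0.32, 0.69, 0, 0, -1, -0.32, 0.69, 0, 0, -1, -0.32, 0.69, 0, 0])

```text
time: 6.58
tool_pos: [0.6036, -0.2481, 0.1524]
tool_rot: [-0.002, 0.985, 0.174, -0.002]
contact_force: [0.4, 0.5, -2.7]
gripper_width: 0.325
grasp_force: 59.9
```

```bash
python3 - <<'E'
from h import *
s=manip.state(); print(s['tool_pos'],s['contact_force'],s['gripper_width'],delta([.6046,-.2479,.0575]))
for n in ['side','top','wrist']:
    im,d,p,T=grab(n); C=cloud(d,p,T); X,Y,Z=np.moveaxis(C,-1,0)
    t=s['tool_pos']; m=(d>0)&(np.hypot(X-t[0],Y-t[1])<.03)&(Z>t[2]-.06)&(Z<t[2]-.005)
    q=C[m]; print(n,m.sum())
    if len(q)>30:
        for lo in (.1,.12,.135):
            k=q[(q[:,2]>lo)&(q[:,2]<lo+.015)]
            if len(k)>15: print(lo,len(k),fitc(k[:,:2],.015).round(4))
        print('zmin',np.percentile(q[:,2],1))
    if n=='wrist': cv2.imwrite('pics/w2.png',im[...,::-1])
E
```

```text
[ 0.60364926 -0.24805931  0.15244709] [ 0.44263696  0.49577616 -2.68969864] 0.32483107295564917 [0.01  0.005 0.791]
side 191
0.1 49 [ 0.6007 -0.2505]
0.12 66 [ 0.6011 -0.25  ]
0.135 58 [ 0.6008 -0.2496]
zmin 0.10443149861972978
top 0
wrist 1337
0.1 231 [ 0.603  -0.2489]
0.12 440 [ 0.6029 -0.2487]
0.135 485 [ 0.6028 -0.2486]
zmin 0.10602341138791636
```

View pics/w2.png

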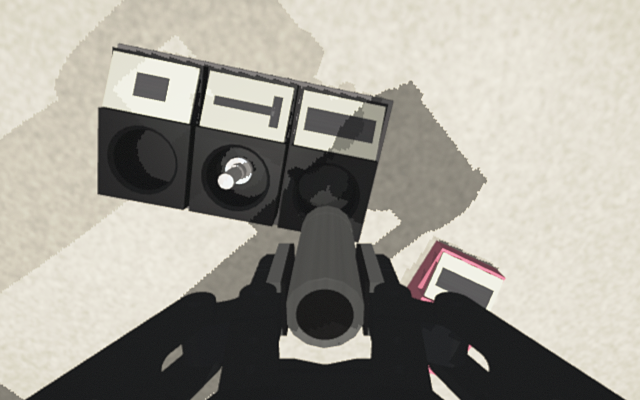

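The socket hangs upright above the long-bar pocket, which shows just ahead of it at (330,190). I'll descend now.

servo_tool(motion=[-1, 0.012, 0, 0, 0, -1, 0.012, 0, 0.2, 0, -1, 0.012, 0, 0.4, 0, -1, 0.012, 0, 0.6, 0, -1, 0.012, 0, 0.6, 0])

```text
time: 7.35
tool_pos: [0.6048, -0.2471, 0.081]
tool_rot: [-0.002, 0.985, 0.174, -0.002]
contact_force: [-0.5, 0.9, -3.1]
gripper_width: 0.327
grasp_force: 60.1
```

servo_tool(motion=[-1, 0, 0, 0.06, 0, -1, 0, 0, 0.12, 0, -1, 0, 0, 0.12, 0, -1, 0, 0, 0.12, 0])

```text
time: 7.85
tool_pos: [0.6066, -0.2488, 0.0697]
tool_rot: [0.0, 0.985, 0.174, 0.0]
contact_force: [0.4, 0.3, -3.3]
gripper_width: 0.327
grasp_force: 60.1
```

```bash
python3 - <<'E'
from h import *
s=manip.state(); t=s['tool_pos']; print(t,s['contact_force'],delta([.6046,-.2479,.0575]))
im,d,p,T=grab('wrist'); C=cloud(d,p,T); X,Y,Z=np.moveaxis(C,-1,0)
m=(d>0)&(np.hypot(X-t[0],Y-t[1])<.022)
k=C[m&(Z>t[2]+.035)&(Z<t[2]+.042)]; print('top z',np.percentile(C[m][:,2],[80,90,95]).round(4))
for lo in (.05,.06,.07):
    k=C[m&(Z>lo)&(Z<lo+.01)]
    if len(k)>15: print(lo,len(k),fitc(k[:,:2],.015).round(4))
E
```

```text
[ 0.60661229 -0.2487668   0.06972262] [ 0.44336235  0.25030601 -3.29395594] [-0.013 -0.013  0.102]
top z [0.1478 0.1523 0.1542]
0.05 385 [ 0.6051 -0.2498]
0.06 450 [ 0.605  -0.2496]
0.07 750 [ 0.6054 -0.2493]
```

servo_tool(motion=[-1, 0, -0.01, 0.04, 0, -1, 0, -0.01, 0.08, 0, -1, 0, -0.01, 0.1, 0, -1, 0, -0.01, 0.1, 0])

```text
time: 8.4
tool_pos: [0.6059, -0.2475, 0.0571]
tool_rot: [-0.0, 0.985, 0.174, -0.0]
contact_force: [0.0, -0.7, -3.6]
gripper_width: 0.329
grasp_force: 60.1
```

servo_tool(motion=[-1, 0, 0, 0.01, 0, -1, 0, 0, 0.01, 0, -1, 0, 0, 0.01, 0])

```text
time: 8.78
tool_pos: [0.6062, -0.2476, 0.0568]
tool_rot: [0.0, 0.985, 0.174, 0.0]
contact_force: [-0.9, 0.7, 1.4]
gripper_width: 0.327
grasp_force: 60.6
```

Weight has transferred, so the socket is on the floor. I'll release it gently.

servo_tool(motion=[-0.25, 0, 0, 0, 0, -0.1, 0, 0, 0, 0, 0.1, 0, 0, 0, 0, 0.4, 0, 0, 0, 0, 0.4, 0, 0, 0, 0])

```text
time: 9.4
tool_pos: [0.606, -0.2475, 0.0561]
tool_rot: [0.0, 0.985, 0.174, 0.0]
contact_force: [0.5, -0.4, -0.3]
gripper_width: 0.698
grasp_force: 0.0
```

servo_tool(motion=[0.4, 0, 0, -0.2, 0, 0.4, 0, 0, -0.5, 0, 0.4, 0, 0, -0.95, 0, 0.4, 0, 0, -0.95, 0, 0.4, 0, 0, -0.95, 0])

```text
time: 10.02
tool_pos: [0.6059, -0.2474, 0.1701]
tool_rot: [0.0, 0.985, 0.174, 0.0]
contact_force: [-0.8, 0.2, -0.4]
gripper_width: 0.701
grasp_force: 0.0
```

```bash
python3 - <<'E'
from h import *
s=manip.state(); print(s['time'],s['tool_pos'],s['contact_force'])
for n in ['wrist','side']:
    im,d,p,T=grab(n); C=cloud(d,p,T); X,Y,Z=np.moveaxis(C,-1,0)
    m=(d>0)&(np.hypot(X-.605,Y+.248)<.03)&(Z<.11)
    for lo in (.045,.06,.075):
        k=C[m&(Z>lo)&(Z<lo+.012)]
        if len(k)>15: print(n,lo,len(k),fitc(k[:,:2],.015).round(4))
    print('top',np.percentile(C[m&(Z>.05)][:,2],[90,97,99.5]).round(4))
    if n=='wrist': cv2.imwrite('pics/w3.png',im[...,::-1])
    else:
        for l in ['short_socket','jar']:
            for r in models.regions_of(n,l)[:1]: print(l,np.median(C[r['mask']&(d>0)],0).round(3))
E
```

```text
10.025 [ 0.6058843  -0.24743713  0.17007516] [-0.75929943  0.15979986 -0.41598086]
wrist 0.045 113 [ 0.6051 -0.2489]
wrist 0.06 127 [ 0.6051 -0.2489]
wrist 0.075 166 [ 0.605  -0.2489]
top [0.0935 0.0939 0.0944]
side 0.045 48 [ 0.6036 -0.2504]
side 0.06 45 [ 0.6035 -0.2499]
side 0.075 47 [ 0.6033 -0.2505]
top [0.0936 0.0945 0.0951]
short_socket [0.56  0.268 0.033]
```

View pics/w3.png

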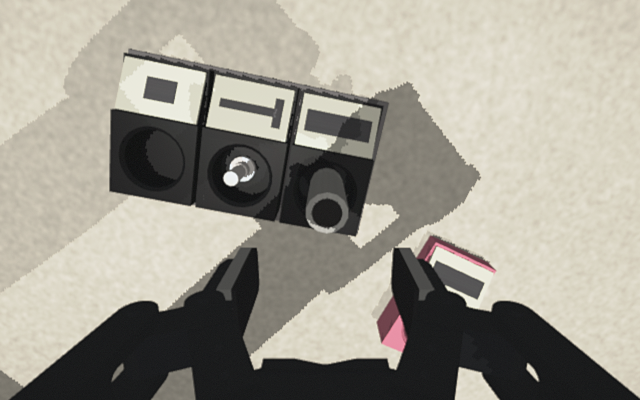

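The socket stands upright in the long-bar pocket at (327,205), with its top at about 93 mm. The gripper is clear of everything.

```bash
python3 -c "
from plant import job_done
print(job_done())"
```

```text
the job is handed in; nothing more can be done
None
```

The deep socket is released and standing upright in its long-bar holder, measured within about 3 mm of the pocket centre; the short socket and jar were not touched, and the job was handed in at about 10 s (no verdict was returned).

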